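# Hold open the lid of the emptier detergent bin

### The arm

A 6-joint arm with a two-finger parallel gripper is mounted at the origin on the work surface. World frame = base frame: x ahead of the robot, y to its left, z up, the work surface at z = 0. Lengths are in m, angles in rad, forces in N, time in s.
With the tool pointing down it reaches from about 0.3 to 0.775 m from the base axis. Payload 14.6 kg.
Tool frame: the origin (TCP) lies midway between the tips of the shut fingers; the grasp point (between the pads) lies 19 mm behind it (ctrl.tcp_to_grasp is the distance from the TCP to the grasp point, in m); x points along the fingers, y is the direction in which the jaws open and shut, and the axes are right-handed (so a half turn about x gives the same grasp; the last joint's range is limited). The gripper opens to 94 mm and grips with 3 to 60 N. Pads are 16 mm wide; open, the fingers measure 119 mm over their backs; the gripper's body (75 mm by 177 mm) begins 78 mm behind the grasp point.
Start: joints at [-1.187, 0.3, 1.521, -0, 1.321, -0.067], TCP at [0.24, -0.495, 0.205] pointing down, gripper open.
Joint ranges: [-3.03, 3.03], [-0.79, 2.21], [0.23, 2.52], [-1.04, 4.18], [0, 3.07], [-2.55, 2.55]. Speed limits (rad/s): [2.22, 2.22, 2.57, 3.14, 3.14, 3.14].

### API

Orientations are given as [roll, pitch, yaw] about the fixed x, y, z axes, in that order (R = Rz(yaw) Ry(pitch) Rx(roll)).
In Python, from station import ctrl gives the robot as it stands.
- The arm moves only by the tool jog_arm, never from a script. Its argument "rows" is one flat list of numbers, 7 for each row, row after row: the shift along the world's x, y, z in m, then the turn, a rotation vector about the world's x, y, z in degrees, then the closure, from 0 (fully open) to 1 (shut). A call has 1 to 8 rows; each row shifts and turns the commanded pose from where the row before left it; what a row does not reach is not made up. A row lasts 1/12 s, in which the tool goes at most 41.7 mm and 7.16 degrees, less where a joint would pass 70% of its speed; a pose out of reach is approached as far as the arm can. A call with a gripper value outside its range is refused whole. The fingers move at their own pace and stop on an object; "squeeze" is the grip in N (left out, the last holds). Time passes only in rows, so rows that do not move let the fingers close. It gives the time, the measured TCP pose, the force and the opening at its end, in the units of the state.
- ctrl.get_obs(): the state, without advancing time (a new reading comes with each control period).
- ctrl.camera(name): name is "side" or "top"; returns (picture, depth): 384x512x3 uint8, red, green, blue; 384x512 float32, m along the optical axis (not along the pixel's ray), 0 where there is no reading.
- ctrl.camera_model(name): a dict with "K" (3x3 intrinsics, pixels), "extrinsics" (4x4, takes a point from camera to world coordinates). Camera axes: x right, y down, z forward; pixel columns grow to the right and rows downward; lengths in m; the calibration is good to about 2 mm. A picture is of the moment at which its call begins. camera_model takes no time and is no camera call.
- ctrl.hand_in(): hands the job in, once; it reports no verdict.
The state is a dict: "time_s": time; "qpos": joint angles; "joint_vel": joint speeds; "tau": joint torques, N m; "ee_pos": TCP position; "eef_rot": TCP orientation; "force": force on the tool from outside, world axes, zero at the start; "moment": the same for the moment, N m; "grip_width": finger opening in m.
Only numpy, scipy, OpenCV 4.12 (cv2) and the standard library are available. Lean on these libraries where they do the work, as an engineer would, in place of code of your own. Each camera call takes 0.05 s, during which the arm holds its last target.

### The job

Look at the level gauges behind the two detergent bins: the bin whose float rod stands lower is nearly empty and is about to be refilled. Take the bar handle of that bin's lid in the fingers, raise the lid to 45 degrees (within five degrees) and finish while still holding it there, motionless, because it falls shut when let go. Leave the other bin's lid shut and do not disturb the bottle, the bowl or the brush.

Things in the scene. Friction and masses are not known exactly. Their poses are not given: they have to be found in the camera images.
- bin_a: White enamelled detergent bin, fixed to the counter, 180 mm deep (its x) by 150 mm wide (its y) by 140 mm high, without the lid. Origin: centre of its underside. Its own x axis points from its front (lid handle side) to its back (hinge and gauge side); z up. The two bins are alike.
- lid_a (a joint): Opening angle of the lid of bin_a in rad: 0 shut, 0.785 = 45 degrees, stop at 1.4. The lid hinges along the bin's y axis at the back rim; the handle side rises and swings back towards the hinge. It always falls shut when let go (nearly frictionless hinge); lifting takes about 1 to 3 N at the handle. The lid is a plate 184 x 154 x 6 mm with a bar handle, 0.2 to 0.45 kg.
- handle_a (a point): Middle of the steel bar handle on the lid of bin_a: round bar 12 mm thick, 90 mm long between its two posts' centres, parallel to the hinge (the bin's y). The bar's centre line is 150 mm from the hinge line along the plate and 41 mm above the plate's lower face, which leaves 29 mm free under the bar. A bar held between two fingers can turn in them as the lid rises.
- hinge_a (a point): Middle of the hinge line of the lid of bin_a, 90 mm behind the bin's centre, 141 mm above the counter.
- gauge_a (a point): Top of the greyish translucent level-gauge tube (26 mm thick, 149 mm high) at the middle of the back of bin_a, 112 mm behind the bin's centre. A float rod stands out of it.
- bin_b: White enamelled detergent bin, fixed to the counter, 180 mm deep (its x) by 150 mm wide (its y) by 140 mm high, without the lid. Origin: centre of its underside. Its own x axis points from its front (lid handle side) to its back (hinge and gauge side); z up. The two bins are alike.
- lid_b (a joint): Opening angle of the lid of bin_b in rad: 0 shut, 0.785 = 45 degrees, stop at 1.4. The lid hinges along the bin's y axis at the back rim; the handle side rises and swings back towards the hinge. It always falls shut when let go (nearly frictionless hinge); lifting takes about 1 to 3 N at the handle. The lid is a plate 184 x 154 x 6 mm with a bar handle, 0.2 to 0.45 kg.
- handle_b (a point): Middle of the steel bar handle on the lid of bin_b: round bar 12 mm thick, 90 mm long between its two posts' centres, parallel to the hinge (the bin's y). The bar's centre line is 150 mm from the hinge line along the plate and 41 mm above the plate's lower face, which leaves 29 mm free under the bar. A bar held between two fingers can turn in them as the lid rises.
- hinge_b (a point): Middle of the hinge line of the lid of bin_b, 90 mm behind the bin's centre, 141 mm above the counter.
- gauge_b (a point): Top of the greyish translucent level-gauge tube (26 mm thick, 149 mm high) at the middle of the back of bin_b, 112 mm behind the bin's centre. A float rod stands out of it.
- float_1 (a point): Top of a float rod with a black disc (26 mm across) at its head; one stands in each bin's gauge tube. Its height above the tube's top shows how full that bin is: about 10 to 20 mm when nearly empty, 50 to 65 mm when full. Which rod is in which bin changes. Fixed, not to be moved.
- float_2 (a point): Top of a float rod with a black disc (26 mm across) at its head; one stands in each bin's gauge tube. Its height above the tube's top shows how full that bin is: about 10 to 20 mm when nearly empty, 50 to 65 mm when full. Which rod is in which bin changes. Fixed, not to be moved.
- bottle_mid (a point): Bystander: blue plastic bottle, 68 mm across, 200 mm high; point at its centre half-way up.
- bowl_mid (a point): Bystander: white ceramic bowl, 110 mm across, 50 mm high; point at its centre half-way up.
- scrubber_mid (a point): Bystander: wooden scrubbing brush lying bristles down, 50 x 130 x 30 mm; point at its centre.
- bottle: The bottle itself; origin at the centre of its underside.
- bowl: The bowl itself; origin at the centre of its underside.
- scrubber: The scrubber itself; origin at the centre of its underside.

How it is judged:
At the end, for the whole second after the job is handed in: Through the last second the lid of the bin with the lower float stands still (under 0.05 rad/s) between 39 and 51 degrees (0.68 to 0.89 rad), held by the fingers (contact force over 0.5 N), propped by no bystander, and the other lid is shut (under 0.05 rad) (((horizontal distance between float_1 and gauge_a below 0.03 m and value of joint lid_a between 0.68 and 0.89 rad and velocity of joint lid_a between -0.05 and 0.05 rad/s and contact force between lid_a and the fingers above 0.5 N and value of joint lid_b below 0.05 rad and contact force between lid_a and bottle below 0.1 N and contact force between lid_a and bowl below 0.1 N and contact force between lid_a and scrubber below 0.1 N) or (horizontal distance between float_1 and gauge_b below 0.03 m and value of joint lid_b between 0.68 and 0.89 rad and velocity of joint lid_b between -0.05 and 0.05 rad/s and contact force between lid_b and the fingers above 0.5 N and value of joint lid_a below 0.05 rad and contact force between lid_b and bottle below 0.1 N and contact force between lid_b and bowl below 0.1 N and contact force between lid_b and scrubber below 0.1 N))); the arm keeps its last pose, push and grip.
It fails at once if the lid of the fuller bin was opened (over 0.15 rad) ((horizontal distance between float_1 and gauge_b below 0.03 m and value of joint lid_a above 0.15 rad) or (horizontal distance between float_1 and gauge_a below 0.03 m and value of joint lid_b above 0.15 rad)).
It fails at once if the bottle was moved (over 25 mm) (distance of bottle_mid from where it was at the start of the episode above 0.025 m).
It fails at once if the bowl was moved (over 25 mm) (distance of bowl_mid from where it was at the start of the episode above 0.025 m).
It fails at once if the scrubber was moved (over 25 mm) (distance of scrubber_mid from where it was at the start of the episode above 0.025 m).
It also fails if it takes over 35 s, if anything falls off the work surface, if the arm or the gripper's body presses on something with over 40 N, if the wrist force passes 120 N, or if a joint passes its speed limit or range.

## Working session

There is one attempt and no reset: what is moved stays moved. The work goes in short steps, Python scripts to look and compute and a tool call to move; the robot and the scene stay as the last step left them, time stands still between calls to the robot, and variables do not carry over. Pictures are saved under pics/ and viewed, and the job is handed in when it is done.

Besides the shell and the picture viewer there is one more tool, called after "Emit:" as name(argument=value, ...), one argument or row to a line, values as JSON. jog_arm: Moves the arm, as the interface text tells. Its arguments: {"type":"object","properties":{"rows":{"type":"array"},"squeeze":{"type":"number"}},"required":["rows"]}

```bash
mkdir -p pics; python3 - <<'E'
from station import ctrl
import cv2,numpy as np
print(ctrl.get_obs(), ctrl.tcp_to_grasp)
for n in("side","top"):
    p,d=ctrl.camera(n); cv2.imwrite(f"pics/{n}0.png",p[:,:,::-1]); np.save(f"pics/{n}0.npy",d)
    m=ctrl.camera_model(n); print(n,m)
E
```

```text
{'time_s': 0.0, 'qpos': array([-1.18660968e+00,  3.00458512e-01,  1.52161225e+00, -2.13576664e-05,
        1.32067858e+00, -6.65878646e-02]), 'joint_vel': array([ 0.00050862, -0.0008126 ,  0.00048269,  0.00032732, -0.0011091 ,
       -0.00061044]), 'tau': array([ 1.38875846e-03, -5.31807160e+01, -3.52741778e+01,  7.08541065e-02,
        2.43660092e-02, -9.13317012e-05]), 'ee_pos': array([ 0.23951119, -0.49480979,  0.20488005]), 'eef_rot': array([-1.61950153,  1.56963945,  1.97287093]), 'force': array([ 0.27747923, -0.53389862,  0.45868869]), 'moment': array([-0.03012009, -0.01457811,  0.0171627 ]), 'grip_width': 0.09381096900447561} 0.0188
side {'K': array([[365.60024721,   0.        , 254.06961466],
       [  0.        , 365.60024721, 193.55364733],
       [  0.        ,   0.        ,   1.        ]]), 'extrinsics': array([[-0.69163565, -0.38313424,  0.61224854, -0.15678508],
       [-0.72189555,  0.34029116, -0.60255186,  0.70946657],
       [ 0.02251549, -0.85872585, -0.5119404 ,  0.73682271],
       [ 0.        ,  0.        ,  0.        ,  1.        ]])}
top {'K': array([[438.68796958,   0.        , 255.08166908],
       [  0.        , 438.68796958, 188.34801967],
       [  0.        ,   0.        ,   1.        ]]), 'extrinsics': array([[ 0.0239789 , -0.98298085,  0.1821364 ,  0.34993868],
       [-0.99926678, -0.02900662, -0.02499026,  0.01914381],
       [ 0.02984811, -0.18140362, -0.98295565,  1.38381758],
       [ 0.        ,  0.        ,  0.        ,  1.        ]])}
```

View pics/side0.png

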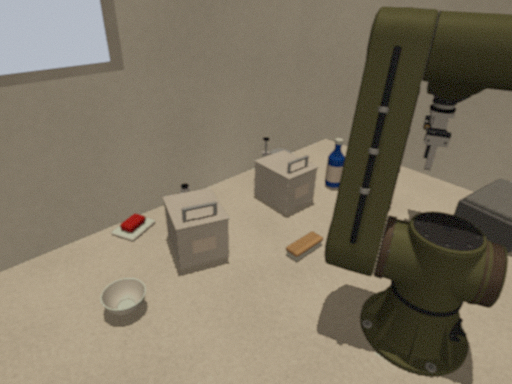

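View pics/top0.png

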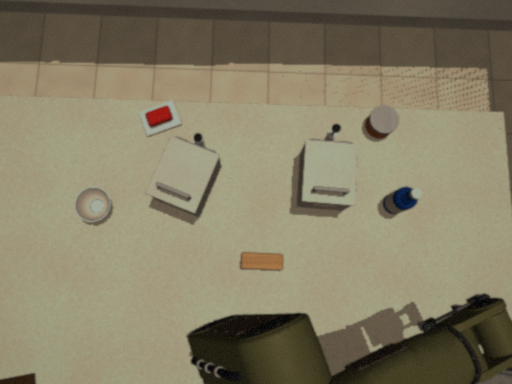

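The top view shows the left bin's handle near (173,191) and the right bin's near (330,190). The floats are at (198,138) and (336,128). I'll enlarge the gauges and measure them.

```bash
cat > h.py <<'E'
import numpy as np,cv2
from station import ctrl
def cloud(n,d):
    m=ctrl.camera_model(n);K=m["K"];E=m["extrinsics"]
    v,u=np.mgrid[:384,:512]
    P=np.stack([(u-K[0,2])/K[0,0]*d,(v-K[1,2])/K[1,1]*d,d],-1)
    return P@E[:3,:3].T+E[:3,3]
E
python3 - <<'E'
from h import *
s=cv2.imread("pics/side0.png");t=cv2.imread("pics/top0.png")
a=cv2.resize(s[170:240,155:235],None,fx=5,fy=5,interpolation=cv2.INTER_CUBIC)
b=cv2.resize(s[125:195,240:320],None,fx=5,fy=5,interpolation=cv2.INTER_CUBIC)
cv2.imwrite("pics/crops.png",np.hstack([a,b]))
a=cv2.resize(t[120:220,140:230],None,fx=4,fy=4,interpolation=cv2.INTER_CUBIC)
b=cv2.resize(t[120:220,285:375],None,fx=4,fy=4,interpolation=cv2.INTER_CUBIC)
cv2.imwrite("pics/cropt.png",np.hstack([a,b]))
W=cloud("top",np.load("pics/top0.npy"));S=cloud("side",np.load("pics/side0.npy"))
for nm,(u0,u1) in dict(L=(140,230),R=(285,345+15)).items():
    r=W[120:220,u0:u1].reshape(-1,3)
    pl=r[(abs(r[:,2]-.143)<.008)]
    rc=cv2.minAreaRect((pl[:,:2]*1000).astype(np.float32)); print(nm,len(pl),np.median(pl[:,2]),rc,cv2.boxPoints(rc))
    h=r[(r[:,2]>.168)&(r[:,2]<.2)]
    print(' bar',len(h),h.mean(0),h.min(0),h.max(0))
    if len(h)>5: print(cv2.minAreaRect((h[:,:2]*1000).astype(np.float32)))
for nm,(u,v) in dict(L=(198,138),R=(336,128)).items():
    print(nm,'top float',np.round(W[v-3:v+4,u-3:u+4,:].reshape(-1,3)[::6],3))
for nm,(u,v) in dict(L=(185,188),R=(266,140)).items():
    print(nm,'side float'); print(np.round(S[v-5:v+14,u],3))
E
```

```text
L 2958 0.14766098732520783 ((628.8207397460938, 191.89126586914062), (154.8738555908203, 211.9449920654297), 69.74629211425781) [[502.5937  155.92767]
 [701.4339   82.55703]
 [755.0478  227.85486]
 [556.2076  301.2255 ]]
 bar 154 [0.56051496 0.2156011  0.18705178] [0.53976509 0.1688099  0.1749068 ] [0.58169875 0.2631874  0.19284725]
((560.9959106445312, 216.20556640625), (100.60368347167969, 11.986978530883789), 70.0299072265625)
R 2842 0.14761418733095233 ((650.76123046875, -229.60275268554688), (154.4490966796875, 218.6184844970703), 86.91693115234375) [[ 537.4568  -300.8365 ]
 [ 755.7588  -312.5946 ]
 [ 764.0657  -158.36902]
 [ 545.7637  -146.6109 ]]
 bar 164 [ 0.57949389 -0.22383813  0.18639689] [ 0.56784557 -0.27387437  0.16884903] [ 0.74601408 -0.17449017  0.19340383]
((658.0555419921875, -228.39120483398438), (99.49019622802734, 175.82473754882812), 87.0172348022461)
L top float [[0.729 0.166 0.157]
 [0.729 0.148 0.159]
 [0.725 0.151 0.162]
 [0.722 0.153 0.163]
 [0.72  0.157 0.159]
 [0.716 0.159 0.162]
 [0.712 0.161 0.165]
 [0.713 0.166 0.15 ]
 [0.714 0.148 0.151]]
R top float
[... 400 characters left out ...]
[0.71  0.165 0.144]
 [0.711 0.165 0.14 ]
 [0.697 0.174 0.146]
 [0.693 0.176 0.145]
 [0.689 0.179 0.144]
 [0.683 0.183 0.145]
 [0.678 0.187 0.145]
 [0.671 0.192 0.147]
 [0.667 0.194 0.146]
 [0.661 0.198 0.146]
 [0.66  0.199 0.144]]
R side float
[[ 1.656 -1.185 -0.303]
 [ 1.661 -1.192 -0.315]
 [ 0.751 -0.24   0.208]
 [ 0.745 -0.234  0.207]
 [ 0.737 -0.226  0.208]
 [ 0.736 -0.225  0.204]
 [ 0.744 -0.233  0.195]
 [ 0.742 -0.232  0.192]
 [ 0.743 -0.233  0.188]
 [ 0.742 -0.232  0.184]
 [ 0.742 -0.232  0.18 ]
 [ 0.745 -0.235  0.174]
 [ 0.742 -0.233  0.171]
 [ 0.742 -0.233  0.167]
 [ 0.74  -0.232  0.164]
 [ 0.742 -0.234  0.158]
 [ 0.742 -0.234  0.154]
 [ 0.74  -0.232  0.151]
 [ 0.74  -0.232  0.147]]
```

View pics/crops.png

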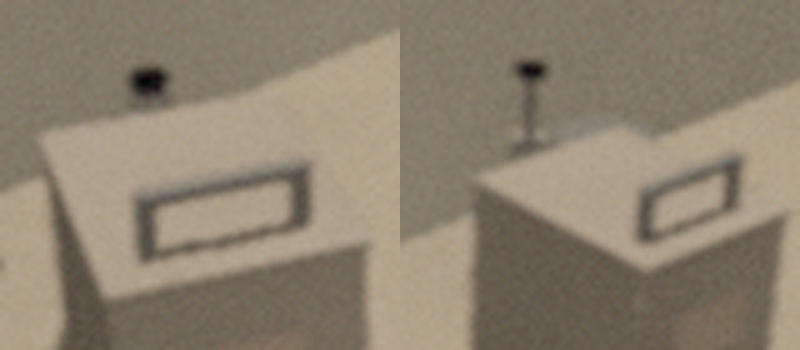

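View pics/cropt.png

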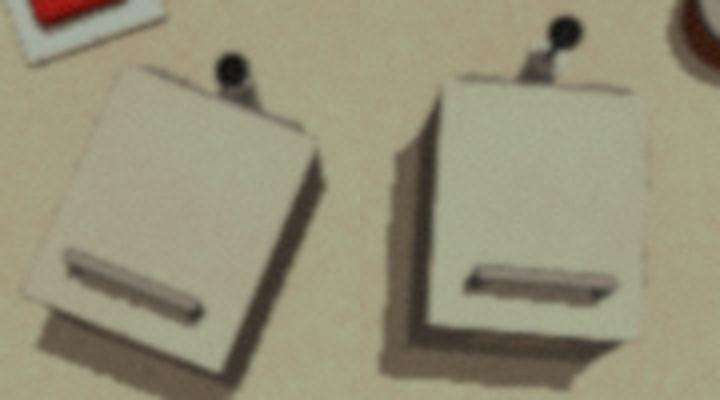

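```bash
python3 - <<'E'
from h import *
from scipy.spatial.transform import Rotation as R
o=ctrl.get_obs();r=R.from_euler('xyz',o['eef_rot'])
print(r.as_matrix().round(3))
bx=np.array([np.cos(np.radians(-20)),np.sin(np.radians(-20)),0])
for s in(1,-1):
    T=np.stack([[0,0,-1],s*bx,np.cross([0,0,-1],s*bx)],1)
    print((R.from_matrix(T)*r.inv()).as_rotvec(degrees=True))
print(np.array([.561,.216,.163])-o['ee_pos'])
E
```

```text
[[-0.     0.436 -0.9  ]
 [ 0.001 -0.9   -0.436]
 [-1.    -0.001 -0.   ]]
[-4.06419713e-02 -4.09904573e-02  4.41727598e+01]
[-5.11454269e-02  5.07106070e-02 -1.35827223e+02]
[ 0.32147597  0.71086051 -0.04196619]
```

Emit:
jog_arm(
  rows=[0, 0, 0.035, 0, 0, 0, 0, 0, 0, 0.035, 0, 0, 0, 0, 0, 0, 0.035, 0, 0, 0, 0, 0.016, 0.035, 0, 0, 0, 2.2, 0, 0.016, 0.035, 0, 0, 0, 2.2, 0, 0.016, 0.035, 0, 0, 0, 2.2, 0, 0.016, 0.035, 0, 0, 0, 2.2, 0, 0.016, 0.035, 0, 0, 0, 2.2, 0],
  squeeze=25,
)

```text
time_s: 0.77
ee_pos: [0.3198, -0.3183, 0.3102]
eef_rot: [-1.507, 1.57, 2.279]
force: [0.7, -0.1, 0.1]
grip_width: 0.0941
```

Emit:
jog_arm(
  rows=[0.016, 0.035, 0, 0, 0, 2.2, 0, 0.016, 0.035, 0, 0, 0, 2.2, 0, 0.016, 0.035, 0, 0, 0, 2.2, 0, 0.016, 0.035, 0, 0, 0, 2.2, 0, 0.016, 0.035, 0, 0, 0, 2.2, 0, 0.016, 0.035, 0, 0, 0, 2.2, 0, 0.016, 0.035, 0, 0, 0, 2.2, 0, 0.016, 0.035, 0, 0, 0, 2.2, 0],
)

```text
time_s: 1.43
ee_pos: [0.4479, -0.0381, 0.3104]
eef_rot: [0.44, 1.571, -1.75]
force: [0.9, 0.2, 0.6]
grip_width: 0.0939
```

Emit:
jog_arm(
  rows=[0.016, 0.035, 0, 0, 0, 2.2, 0, 0.016, 0.035, 0, 0, 0, 2.2, 0, 0.016, 0.035, 0, 0, 0, 2.2, 0, 0.016, 0.035, 0, 0, 0, 2.2, 0, 0.016, 0.035, 0, 0, 0, 2.2, 0, 0.016, 0.035, 0, 0, 0, 2.2, 0, 0, 0, 0, 0, 0, 0, 0, 0, 0, 0, 0, 0, 0, 0],
)

```text
time_s: 2.1
ee_pos: [0.5436, 0.1713, 0.3092]
eef_rot: [-0.93, 1.569, -2.889]
force: [-0.6, 0.2, -0.4]
grip_width: 0.0939
```

```bash
cat > chk.py <<'E'
from h import *
from scipy.spatial.transform import Rotation as R
o=ctrl.get_obs();r=R.from_euler('xyz',o['eef_rot'])
bx=np.array([np.cos(np.radians(-20)),np.sin(np.radians(-20)),0])
T=np.stack([[0,0,-1],bx,np.cross([0,0,-1],bx)],1)
print(o['time_s'],o['ee_pos'],(np.array([.561,.216,.163])-o['ee_pos']).round(4),(R.from_matrix(T)*r.inv()).as_rotvec(degrees=True),o['qpos'].round(2),o['force'].round(2),o['grip_width'])
E
python3 chk.py
```

```text
2.1 [0.54362004 0.17131167 0.30915331] [ 0.0174  0.0447 -0.1462] [ 0.0337835  -0.12111475  2.23348496] [ 0.24  0.29  1.29 -0.    1.56  0.63] [-0.56  0.22 -0.39] 0.09388588825760259
```

Emit:
jog_arm(
  rows=[0.0085, 0.0225, 0, 0, 0, 2.2, 0, 0.0085, 0.0225, 0, 0, 0, 0, 0, 0, 0, -0.03, 0, 0, 0, 0, 0, 0, -0.03, 0, 0, 0, 0, 0, 0, -0.01, 0, 0, 0, 0, 0, 0, 0, 0, 0, 0, 0],
)

```text
time_s: 2.6
ee_pos: [0.5597, 0.2137, 0.2383]
eef_rot: [-0.896, 1.566, -2.82]
force: [-0.4, -0.2, -0.1]
grip_width: 0.094
```

```bash
python3 chk.py; python3 - <<'E'
from h import *
a,_=ctrl.camera("side");b,_=ctrl.camera("top")
a=cv2.resize(a[120:270,130:270,::-1],None,fx=3,fy=3);b=cv2.resize(b[110:260,130:240,::-1],None,fx=3,fy=3)
cv2.imwrite("pics/p1.png",np.hstack([a,b]))
E
```

```text
2.6 [0.55972093 0.21370893 0.23831572] [ 0.0013  0.0023 -0.0753] [ 0.08068444 -0.24066528  0.24913125] [ 0.3   0.39  1.32 -0.    1.43  0.66] [-0.4  -0.19 -0.11] 0.0940117908874181
```

View pics/p1.png

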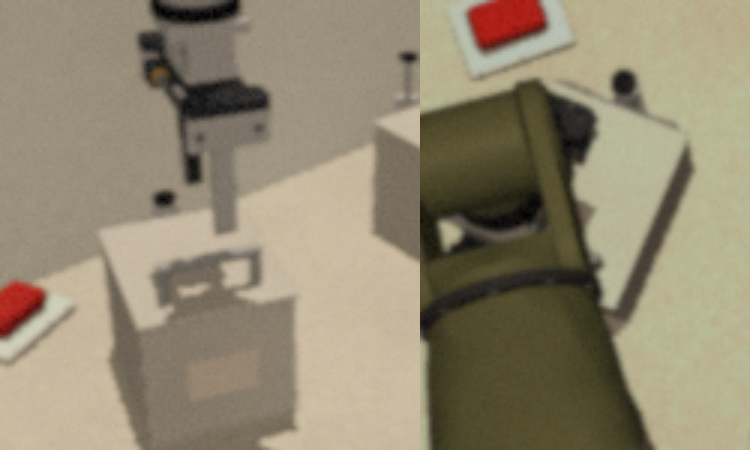

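The side view shows the fingertips (crop about (225,232)) over the middle of the left bin's handle, above the bar. I'll descend straight down.

Emit:
jog_arm(
  rows=[0.001, 0.002, -0.02, 0, 0, 0, 0, 0, 0, -0.02, 0, 0, 0, 0, 0, 0, -0.02, 0, 0, 0, 0, 0, 0, -0.014, 0, 0, 0, 0, 0, 0, 0, 0, 0, 0, 0, 0, 0, 0, 0, 0, 0, 0],
)

```text
time_s: 3.2
ee_pos: [0.5622, 0.2168, 0.1682]
eef_rot: [2.233, 1.569, 0.309]
force: [0.9, -0.4, 0.7]
grip_width: 0.0939
```

Emit:
jog_arm(
  rows=[0, 0, 0, 0, 0, 0, 1, 0, 0, 0, 0, 0, 0, 1, 0, 0, 0, 0, 0, 0, 1, 0, 0, 0, 0, 0, 0, 1, 0, 0, 0, 0, 0, 0, 1, 0, 0, 0, 0, 0, 0, 1, 0, 0, 0, 0, 0, 0, 1, 0, 0, 0, 0, 0, 0, 1],
)

```text
time_s: 3.87
ee_pos: [0.5616, 0.217, 0.1665]
eef_rot: [-1.043, 1.571, -2.966]
force: [0.1, -0.5, -0.2]
grip_width: 0.0437
```

```bash
python3 chk.py
```

```text
3.8667 [0.56161991 0.21697701 0.16645236] [-0.0006 -0.001  -0.0035] [ 0.00029962 -0.00167638  0.16876069] [0.31 0.45 1.41 0.   1.28 0.66] [ 0.07 -0.53 -0.15] 0.04373309255826711
```

Emit:
jog_arm(
  rows=[0, 0, -0.003, 0, 0, 0, 1, 0, 0, 0, 0, 0, 0, 1, 0, 0, 0, 0, 0, 0, 1, 0, 0, 0, 0, 0, 0, 1, 0, 0, 0, 0, 0, 0, 1, 0, 0, 0, 0, 0, 0, 1, 0, 0, 0, 0, 0, 0, 1, 0, 0, 0, 0, 0, 0, 1],
)

```text
time_s: 4.53
ee_pos: [0.5615, 0.217, 0.1634]
eef_rot: [-1.296, 1.57, 3.065]
force: [-2.1, 0.6, 1.4]
grip_width: 0.0113
```

```bash
python3 chk.py; python3 - <<'E'
import numpy as np
# tool moves, lid 0->45 in 24 steps, tool tilt 15deg about biny; TCP = bar + 19mm*toolx
bx=np.array([np.cos(np.radians(-20)),np.sin(np.radians(-20)),0])
z=np.array([0,0,1.])
def tcp(lid,tilt):
    a=np.radians(lid)+np.arctan2(.041,.15);t=np.radians(tilt);r=np.hypot(.15,.041)
    return -r*np.cos(a)*bx+r*np.sin(a)*z + .0188*(-np.sin(t)*bx-np.cos(t)*z)
N=24
for k in range(N): print(k,(tcp(45*(k+1)/N,15*(k+1)/N)-tcp(45*k/N,15*k/N)).round(4))
E
```

```text
4.5333 [0.56146809 0.21702179 0.16344424] [-0.0005 -0.001  -0.0004] [-0.00141621 -0.01870434  0.16657202] [0.31 0.45 1.42 0.   1.28 0.66] [-2.05  0.63  1.4 ] 0.011301529289000422
0 [ 0.0011 -0.0004  0.0049]
1 [ 0.0013 -0.0005  0.0048]
2 [ 0.0014 -0.0005  0.0048]
3 [ 0.0016 -0.0006  0.0047]
4 [ 0.0017 -0.0006  0.0047]
5 [ 0.0019 -0.0007  0.0046]
6 [ 0.002  -0.0007  0.0045]
7 [ 0.0022 -0.0008  0.0045]
8 [ 0.0023 -0.0008  0.0044]
9 [ 0.0024 -0.0009  0.0043]
10 [ 0.0025 -0.0009  0.0042]
11 [ 0.0027 -0.001   0.0041]
12 [ 0.0028 -0.001   0.004 ]
13 [ 0.0029 -0.0011  0.0039]
14 [ 0.003  -0.0011  0.0038]
15 [ 0.0032 -0.0011  0.0037]
16 [ 0.0033 -0.0012  0.0036]
17 [ 0.0034 -0.0012  0.0034]
18 [ 0.0035 -0.0013  0.0033]
19 [ 0.0036 -0.0013  0.0032]
20 [ 0.0037 -0.0013  0.0031]
21 [ 0.0038 -0.0014  0.0029]
22 [ 0.0038 -0.0014  0.0028]
23 [ 0.0039 -0.0014  0.0026]
```

The fingers hold the bar at an opening of 11.3 mm. I'll lift along the arc and check the force as I go.

Emit:
jog_arm(
  rows=[0.0011, -0.0004, 0.0049, 0.21, 0.59, 0, 1, 0.0013, -0.0005, 0.0048, 0.21, 0.59, 0, 1, 0.0014, -0.0005, 0.0048, 0.21, 0.59, 0, 1, 0.0016, -0.0006, 0.0047, 0.21, 0.59, 0, 1, 0.0017, -0.0006, 0.0047, 0.21, 0.59, 0, 1, 0.0019, -0.0007, 0.0046, 0.21, 0.59, 0, 1, 0.002, -0.0007, 0.0045, 0.21, 0.59, 0, 1, 0.0022, -0.0008, 0.0045, 0.21, 0.59, 0, 1],
)

```text
time_s: 5.2
ee_pos: [0.5746, 0.2121, 0.2015]
eef_rot: [-1.557, 1.481, 2.803]
force: [-5.6, 1.1, 1.1]
grip_width: 0.0109
```

```bash
python3 chk.py; python3 - <<'E'
from h import *
a,_=ctrl.camera("side")
cv2.imwrite("pics/p2.png",cv2.resize(a[120:270,130:270,::-1],None,fx=4,fy=4))
E
```

```text
5.2 [0.5746212  0.21212337 0.20151738] [-0.0136  0.0039 -0.0385] [-1.69615929 -4.84353709  0.16226633] [0.27 0.49 1.27 0.05 1.45 0.62] [-5.63  1.08  1.09] 0.010858733001211743
```

View pics/p2.png

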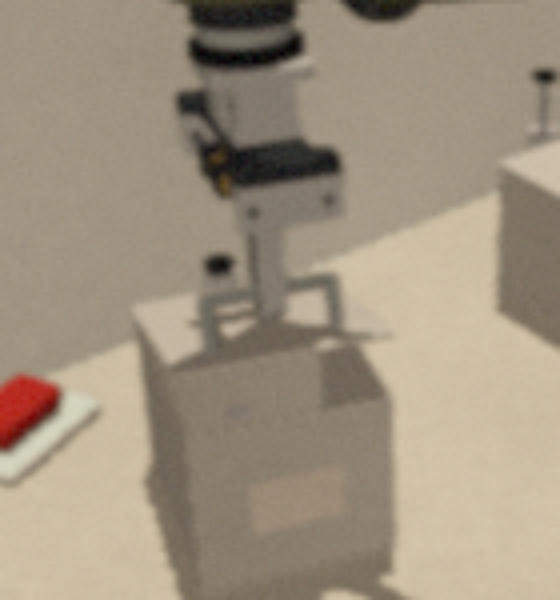

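The lid is opening with the bar still in the fingers; the rim of the bin shows at crop (350,360). Continuing.

Emit:
jog_arm(
  rows=[0.0023, -0.0008, 0.0044, 0.21, 0.59, 0, 1, 0.0024, -0.0009, 0.0043, 0.21, 0.59, 0, 1, 0.0025, -0.0009, 0.0042, 0.21, 0.59, 0, 1, 0.0027, -0.001, 0.0041, 0.21, 0.59, 0, 1, 0.0028, -0.001, 0.004, 0.21, 0.59, 0, 1, 0.0029, -0.0011, 0.0039, 0.21, 0.59, 0, 1, 0.003, -0.0011, 0.0038, 0.21, 0.59, 0, 1, 0.0032, -0.0011, 0.0037, 0.21, 0.59, 0, 1],
)

```text
time_s: 5.92
ee_pos: [0.5964, 0.2041, 0.2345]
eef_rot: [-1.56, 1.394, 2.801]
force: [-7.8, -1.2, 2.6]
grip_width: 0.011
```

Emit:
jog_arm(
  rows=[0.0033, -0.0012, 0.0036, 0.21, 0.59, 0, 1, 0.0034, -0.0012, 0.0034, 0.21, 0.59, 0, 1, 0.0035, -0.0013, 0.0033, 0.21, 0.59, 0, 1, 0.0036, -0.0013, 0.0032, 0.21, 0.59, 0, 1, 0.0037, -0.0013, 0.0031, 0.21, 0.59, 0, 1, 0.0038, -0.0014, 0.0029, 0.21, 0.59, 0, 1, 0.0038, -0.0014, 0.0028, 0.21, 0.59, 0, 1, 0.0039, -0.0014, 0.0026, 0.21, 0.59, 0, 1],
)

```text
time_s: 6.58
ee_pos: [0.6254, 0.1934, 0.2604]
eef_rot: [-1.562, 1.308, 2.799]
force: [-10.6, -1.7, 9.4]
grip_width: 0.011
```

Emit:
jog_arm(
  rows=[0, 0, 0, 0, 0, 0, 1, 0, 0, 0, 0, 0, 0, 1, 0, 0, 0, 0, 0, 0, 1, 0, 0, 0, 0, 0, 0, 1, 0, 0, 0, 0, 0, 0, 1, 0, 0, 0, 0, 0, 0, 1],
)

```text
time_s: 7.08
ee_pos: [0.6253, 0.1934, 0.2604]
eef_rot: [-1.562, 1.309, 2.799]
force: [-9.2, -1.6, 9.6]
grip_width: 0.0111
```

```bash
cat > chk2.py <<'E'
from h import *
import sys
from scipy.spatial.transform import Rotation as R
o=ctrl.get_obs();r=R.from_euler('xyz',o['eef_rot']).as_matrix()
g=o['ee_pos']-.0188*r[:,0]
bx=np.array([np.cos(np.radians(-20)),np.sin(np.radians(-20)),0]);by=np.array([-bx[1],bx[0],0])
H=np.array([.561,.216,.141])+.15*bx
d=g-H
print(o['time_s'],o['ee_pos'],'lid from tcp',np.degrees(np.arctan2(d[2],-d@bx)-np.arctan2(.041,.15)),'r',np.hypot(d[2],d@bx),'lat',d@by,o['force'].round(1),o['grip_width'],abs(o['joint_vel']).max())
a,D=ctrl.camera("side"); cv2.imwrite(sys.argv[1],cv2.resize(a[110:270,130:270,::-1],None,fx=3.5,fy=3.5))
for n,dd in(("side",D),("top",ctrl.camera("top")[1])):
    P=cloud(n,dd).reshape(-1,3);q=P-H
    x=q@bx;y=q@by;z=q[:,2]
    # lid plate: upper face near lid angle 30..60, away from handle
    ang=np.degrees(np.arctan2(z,-x));rr=np.hypot(x,z)
    m=(abs(y)>.055)&(abs(y)<.073)&(ang>15)&(ang<75)&(rr>.03)&(rr<.18)
    if m.sum()>15:
        f=np.polyfit(-x[m],z[m],1);print(n,m.sum(),'plate fit deg',np.degrees(np.arctan(f[0])),'icpt',f[1],'med',np.median(ang[m]))
E
python3 chk2.py pics/p3.png
```

```text
7.0833 [0.62533485 0.1934225  0.26036531] lid from tcp 45.48404112278882 r 0.15758639104546748 lat 0.0008178920877252924 [-9.2 -1.6  9.6] 0.011066567120346996 0.0015255166213254965
side 169 plate fit deg 44.72597741311926 icpt -0.00214253467217698 med 43.931162321618004
top 36 plate fit deg 44.73849001112081 icpt 0.009657640995859374 med 52.6880520529922
```

View pics/p3.png

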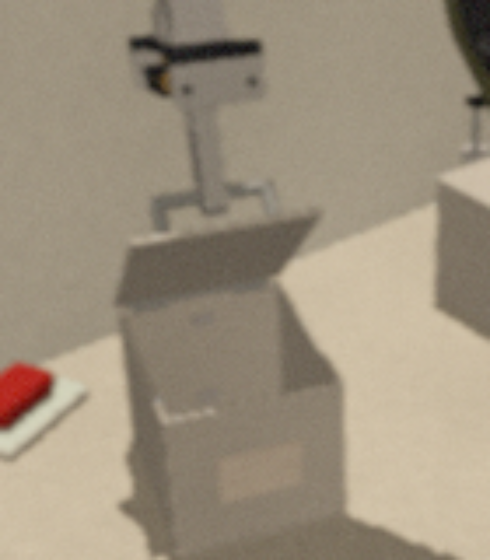

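The lid stands at about 45° with the bar between the fingers; the other lid (crop right edge) is shut. I'll do one check for drift.

Emit:
jog_arm(
  rows=[0, 0, 0, 0, 0, 0, 1, 0, 0, 0, 0, 0, 0, 1, 0, 0, 0, 0, 0, 0, 1, 0, 0, 0, 0, 0, 0, 1, 0, 0, 0, 0, 0, 0, 1, 0, 0, 0, 0, 0, 0, 1, 0, 0, 0, 0, 0, 0, 1, 0, 0, 0, 0, 0, 0, 1],
)

```text
time_s: 7.85
ee_pos: [0.6253, 0.1934, 0.2604]
eef_rot: [-1.562, 1.308, 2.799]
force: [-8.7, -2.5, 10.0]
grip_width: 0.0113
```

```bash
python3 chk2.py pics/p4.png && python3 -c "
from station import ctrl
print(ctrl.hand_in())"
```

```text
7.85 [0.62533804 0.19342759 0.26035921] lid from tcp 45.483497375895936 r 0.15758007613628022 lat 0.0008231838484272406 [-8.7 -2.5 10. ] 0.011251480158938662 0.0007652573456068116
side 162 plate fit deg 44.69508955828007 icpt -0.002126846384353738 med 43.89606221208082
top 38 plate fit deg 44.61704724785678 icpt 0.009902805802530855 med 52.536652913686304
the job is handed in; nothing more can be done
None
```

I raised the lid of the bin on the robot's left (its y+ side) to about 45° and handed the job in with the fingers still holding its handle. That bin has the lower float: its top is about 11 mm above the tube, against about 59 mm on the other bin.

**Lid angle:** the last checks gave 45.5° from the tool pose and 44.7° and 44.6° from plane fits to the side and top depth images. A cruder check using median angles read 43.9° from the side and 52.5° from the top. The top value rests on only 38 points and takes no account of the plate's thickness, so I gave it no weight.

**Hold:** over the last 0.75 s before handing in, the tool showed no measurable drift. The bar was still in the fingers, at an opening of 11.3 mm. A steady force of about 13 N remained at the wrist, probably because my arc was about 2 mm off the true radius; that is far below the limits.

**Other objects:** the last view I looked at, at 7.1 s, showed the other lid shut. I did not measure the bottle, bowl or brush again at the end. The arm passed over that part of the counter with the fingertips about 0.31 m up, and no contact force showed on the way.

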